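# Weigh out a batch of capacitors on the spring balance

### The arm

A 6-joint arm with a two-finger parallel gripper is mounted at the origin on a cart in front of the work surface, level with it; the furniture and walls round the work are solid. World frame = base frame: x ahead of the robot, y to its left, z up, the work surface at z = 0. Lengths are in m, angles in rad, forces in N, time in s.
With the tool pointing down it reaches from about 0.225 to 0.875 m from the base axis. Payload 3.4 kg.
Tool frame: the origin (TCP) lies at the very end of the fingers, on their centre line; the grasp point (between the pads) lies 19 mm behind it; z points along the fingers, y is the line along which they close (so a half turn about z gives the same grasp; the last joint's range is limited). The gripper opens to 85 mm and grips with 20 to 120 N. Pads are 22 mm wide; open, the fingers measure 114 mm over their backs; the gripper's body (76 mm by 85 mm) begins 54 mm behind the grasp point. The pads swing forward as they close: fully open they stand 13 mm farther back than shut.
Start: joints at [1.075, 0.276, 1.505, -0, 1.361, -0.121], TCP at [0.211, 0.535, 0.231] pointing down, gripper open.
Joint ranges: [-2.89, 2.89], [-0.75, 2.08], [0.22, 2.7], [-1.18, 4.32], [0.11, 2.71], [-2.7, 2.7]. Speed limits (rad/s): [2.57, 2.57, 3.14, 3.14, 3.14, 3.14].

### API

Orientations are given as a unit quaternion [w, x, y, z].
In Python, from rig import get_state, optics, sign_off gives the robot as it stands.
- The arm moves only by the tool send_rows, never from a script. Its argument "increments" is a list of rows, each an object with "gripper": the gripper's target within -1 to 1 (shut at 1, half-way at 0, fully open at -1); "linear": the shift along the world's x, y, z in m, a list of three; "delta_rot": the turn, a rotation vector about the world's x, y, z in rad, a list of three. In form: [{"gripper": gripper, "linear": [dx, dy, dz], "delta_rot": [rx, ry, rz]}, ...]. A call has 1 to 8 rows; each row is the pose to reach, as a shift and turn from the pose commanded when the call began; what a row does not reach only later rows make up. A row lasts 1/10 s, in which the tool goes at most 50 mm and 8.59 degrees, less where a joint would pass 70% of its speed; a pose out of reach is approached as far as the arm can. A call with a gripper value outside its range is refused whole. The fingers move at their own pace and stop on an object; "newtons" is the grip in N (left out, the last holds). Time passes only in rows, so rows that repeat a pose let the fingers close. It gives the time, the measured TCP pose, the force, the opening and the grip force at its end, in the units of the state.
- get_state(): the state, without advancing time (a new reading comes with each control period).
- optics.get_image(name): name is "scene" or "side" or "wrist"; returns a dict with "pixels" (384x512x3 uint8, blue, green, red), "K" (3x3 intrinsics, pixels), "rvec" (rotation vector, rad) and "tvec" (3), from world to camera coordinates, as OpenCV has them; the wrist camera has in their place "T_tool_cam" (4x4, takes a point from camera to tool coordinates, whose origin is the TCP and whose axes are the flange's). Camera axes: x right, y down, z forward; pixel columns grow to the right and rows downward; lengths in m; the calibration is good to about 2 mm. A picture is of the moment at which its call begins: read the wrist's pose just before it. There is no depth.
- sign_off(): hands the job in; it is judged then, once.
The state is a dict: "clock": time; "qpos": joint angles; "qd": joint speeds; "effort": joint torques, N m; "position": TCP position; "ee_rot": TCP orientation; "contact_force": force on the tool from outside, world axes, zero at the start; "moment": the same for the moment, N m; "width": finger opening in m; "gripper_force": force on a finger pad.
Only numpy, scipy, OpenCV 4.12 (cv2) and the standard library are available. Lean on these libraries where they do the work, as an engineer would, in place of code of your own. Each camera call takes 0.05 s, during which the arm holds its last target. There are 200 camera calls.

### The job

Weigh out a batch of the can capacitors: slide the gate at the mouth of the pouring tray fully open, then slowly tip the tray by pushing its side grip over towards the pan, letting the capacitors roll out one by one until their weight has dropped the balance pan onto its stop. Then let the tray back down onto its rest with the gate left open; one capacitor too many does no harm, but the last one must stay in the tray. None may land outside the pan, and the tape, cutters and multimeter lying about must be left where they are.

Things in the scene. Friction and masses are not known exactly. Their poses are not given: they have to be found in the camera images.
- weigh_station: Weighing station, fixed: dark steel base plate 240 (x) x 400 (y) mm, top 12 mm over the bench. Origin on the bench straight below the tray's hinge; z up, +x to the far side (balance column at x 107, y -82 mm, 250 high), +y from the hinge to the tray's closed tail, -y to the pan. Stands turned by up to 13 degrees either way.
- tray_hinge (a point): Middle of the tray's hinge line, 125 mm over the bench, at the level of the tray's floor. Axes turn with the tray: x along the hinge line, y to the tail, z out of the tray. The tray is an open sheet-steel trough, 82 mm wide inside, walls 46 mm high; it reaches 193 mm from the hinge to the tail and has an 18 mm lip beyond the hinge, over the pan's edge.
- pour_tray (a joint): Tilt of the tray, rad: 0 = down on its rest, leaning back 0.07 (tail lower); grows as the tail rises and the mouth points down, limit 1.10. It sinks back to 0 by itself when let go. Ribs across its floor, taller towards the tail, let the capacitors roll out one at a time: the one nearest the mouth at about 0.54, then one more about every 0.105, the last at 1.06.
- tray_grip (a point): Middle of the tray's push grip: ribbed black bar 18 mm thick, 64 long, parallel to the hinge line, on a steel arm (at its tray end) beside the tray on the robot's side. In the tray's axes 88 mm to -x, 139 to +y, 98 to +z of tray_hinge: 213 mm over the bench at rest. Free all round otherwise. A level push to station -y of 8 N tips the tray; the grip swings round the hinge line. Axes as tray_hinge.
- mouth_gate (a joint): Sliding gate across the tray's mouth, m: 0 = shut, 0.086 = fully open (moved to station +x, away from the robot). Stays where it is left; about 1.5 N slides it. Shut, it holds the capacitors back even when the tray is tipped. It may start up to 8 mm open.
- gate_tab (a point): Middle of the gate's push tab: upright black plate 8 (x) x 26 (y) x 36 mm high, on the gate's top bar just outside the tray's wall on the robot's side, 196 mm over the bench; when shut 84 mm to -x of tray_hinge and 71 mm above it. The bar runs from its foot to +x; it is free on the other sides.
- scale_pan (a joint): Drop of the balance pan, m: 0 = up, 0.028 = down on the stop (a rubber-capped post under the pan). The spring holds the pan up to a load of about 120 g; three capacitors bring it most of the way down, about 18 mm, and the fourth (211 g and up) onto the stop.
- pan_floor (a point): Middle of the pan's inner floor, 65 mm over the bench when up. The pan is a square steel dish 150 x 150 mm, walls 42 mm high (72 on the side away from the tray), hung by its far side from the spring balance; it slides straight down. Axes as the station's.
- capacitor_a: One of six alike can capacitors, black cylinder 28 mm thick and 60 mm long, about 60 g, origin at its centre, axis along its own x. At the start they lie across the tray in a row; this is number 1 from the mouth.
- capacitor_b: One of six alike can capacitors, black cylinder 28 mm thick and 60 mm long, about 60 g, origin at its centre, axis along its own x. At the start they lie across the tray in a row; this is number 2 from the mouth.
- capacitor_c: One of six alike can capacitors, black cylinder 28 mm thick and 60 mm long, about 60 g, origin at its centre, axis along its own x. At the start they lie across the tray in a row; this is number 3 from the mouth.
- capacitor_d: One of six alike can capacitors, black cylinder 28 mm thick and 60 mm long, about 60 g, origin at its centre, axis along its own x. At the start they lie across the tray in a row; this is number 4 from the mouth.
- capacitor_e: One of six alike can capacitors, black cylinder 28 mm thick and 60 mm long, about 60 g, origin at its centre, axis along its own x. At the start they lie across the tray in a row; this is number 5 from the mouth.
- capacitor_f: One of six alike can capacitors, black cylinder 28 mm thick and 60 mm long, about 60 g, origin at its centre, axis along its own x. At the start they lie across the tray in a row; this is number 6 from the mouth, the last, at the tail.
- masking_tape: Bystander: roll of masking tape lying flat on the bench in front of the station, 96 mm across, 25 mm high; origin under its centre.
- side_cutters: Bystander: small side cutters lying on the bench in front of the station, 53 x 129 x 14 mm; origin under their middle.
- multimeter: Bystander: pocket multimeter lying on the bench to the right of the station, 128 x 68 x 37 mm; origin under its middle.
There are look-alikes about, which are no part of the job. What is shaped like the capacitor_e but green, orange or white is not meant.

How it is judged:
On the way, in this order (a step that is already met when the one before it is completed fails the run):
1. the gate is fully open (at least 78 of 86 mm) with the tray still down and the pan still up (value of joint mouth_gate above 0.078 m and value of joint pour_tray below 0.08 rad and value of joint scale_pan below 0.01 m), for 0.1 s.
2. the pan is down on its stop under the capacitors poured into it (value of joint scale_pan above 0.0255 m), for 0.3 s.
At the end, for the whole second after the job is handed in: The pan is down on its stop (within 2.5 mm), the tray is back on its rest (within 0.05 rad) with the gate open (at least 70 mm), the last capacitor (at the tail) is still in the tray, and every other one lies still in the pan or in the tray (value of joint scale_pan above 0.0255 m and value of joint pour_tray below 0.05 rad and value of joint mouth_gate above 0.07 m and ((x of capacitor_a in the frame of pan_floor between -0.075 and 0.075 m and y of capacitor_a in the frame of pan_floor between -0.075 and 0.075 m and z of capacitor_a in the frame of pan_floor between 0 and 0.06 m) or (x of capacitor_a in the frame of tray_hinge between -0.045 and 0.045 m and y of capacitor_a in the frame of tray_hinge between -0.012 and 0.2 m and z of capacitor_a in the frame of tray_hinge between 0 and 0.05 m)) and ((x of capacitor_b in the frame of pan_floor between -0.075 and 0.075 m and y of capacitor_b in the frame of pan_floor between -0.075 and 0.075 m and z of capacitor_b in the frame of pan_floor between 0 and 0.06 m) or (x of capacitor_b in the frame of tray_hinge between -0.045 and 0.045 m and y of capacitor_b in the frame of tray_hinge between -0.012 and 0.2 m and z of capacitor_b in the frame of tray_hinge between 0 and 0.05 m)) and ((x of capacitor_c in the frame of pan_floor between -0.075 and 0.075 m and y of capacitor_c in the frame of pan_floor between -0.075 and 0.075 m and z of capacitor_c in the frame of pan_floor between 0 and 0.06 m) or (x of capacitor_c in the frame of tray_hinge between -0.045 and 0.045 m and y of capacitor_c in the frame of tray_hinge between -0.012 and 0.2 m and z of capacitor_c in the frame of tray_hinge between 0 and 0.05 m)) and ((x of capacitor_d in the frame of pan_floor between -0.075 and 0.075 m and y of capacitor_d in the frame of pan_floor between -0.075 and 0.075 m and z of capacitor_d in the frame of pan_floor between 0 and 0.06 m) or (x of capacitor_d in the frame of tray_hinge between -0.045 and 0.045 m and y of capacitor_d in the frame of tray_hinge between -0.012 and 0.2 m and z of capacitor_d in the frame of tray_hinge between 0 and 0.05 m)) and ((x of capacitor_e in the frame of pan_floor between -0.075 and 0.075 m and y of capacitor_e in the frame of pan_floor between -0.075 and 0.075 m and z of capacitor_e in the frame of pan_floor between 0 and 0.06 m) or (x of capacitor_e in the frame of tray_hinge between -0.045 and 0.045 m and y of capacitor_e in the frame of tray_hinge between -0.012 and 0.2 m and z of capacitor_e in the frame of tray_hinge between 0 and 0.05 m)) and x of capacitor_f in the frame of tray_hinge between -0.045 and 0.045 m and y of capacitor_f in the frame of tray_hinge between -0.012 and 0.2 m and z of capacitor_f in the frame of tray_hinge between 0 and 0.05 m and linear speed of each of capacitor_a, capacitor_b, capacitor_c, capacitor_d, capacitor_e, capacitor_f below 0.03 m/s); the robot touches nothing.
It fails at once if a capacitor falls beside the pan (onto the base plate, bench or floor) (height (world z) of any of capacitor_a, capacitor_b, capacitor_c, capacitor_d, capacitor_e, capacitor_f below 0.036 m).
It fails at once if masking tape moved by more than 20 mm (distance of masking_tape from where it was at the start of the episode above 0.02 m).
It fails at once if side cutters moved by more than 20 mm (distance of side_cutters from where it was at the start of the episode above 0.02 m).
It fails at once if multimeter moved by more than 20 mm (distance of multimeter from where it was at the start of the episode above 0.02 m).
It also fails if it takes over 72 s, if anything falls off the work surface, if the arm or the gripper's body presses on something with over 40 N, if the wrist force passes 120 N, or if a joint passes its speed limit or range.

## Working session

There is one attempt and no reset: what is moved stays moved. The work goes in short steps, Python scripts to look and compute and a tool call to move; the robot and the scene stay as the last step left them, time stands still between calls to the robot, and variables do not carry over. Pictures are saved under pics/ and viewed, at most 10 in all, crops included, and the job is handed in when it is done.

Besides the shell and the picture viewer there is one more tool, called after ">>>" as a command line: name --argument value ..., lists and objects as JSON in quotes. send_rows: Moves the arm, as the interface text tells. Its arguments: {"type":"object","properties":{"increments":{"type":"array"},"newtons":{"type":"number"}},"required":["increments"]}

```bash
mkdir -p pics
cat > h.py <<'E'
import numpy as np,cv2
from rig import get_state,optics,sign_off
def cam(n):
    d=optics.get_image(n);return d
def ray(d,u,v):
    R=cv2.Rodrigues(np.array(d['rvec'],float))[0];t=np.array(d['tvec'],float).ravel()
    K=np.array(d['K']);r=R.T@np.linalg.solve(K,[u,v,1]);return -R.T@t,r
def onz(d,u,v,z):
    o,r=ray(d,u,v);return o+r*(z-o[2])/r[2]
def proj(d,P):
    return cv2.projectPoints(np.array(P,float).reshape(-1,1,3),np.array(d['rvec'],float),np.array(d['tvec'],float),np.array(d['K'],float),None)[0].reshape(-1,2)
def tri(d1,p1,d2,p2):
    o1,r1=ray(d1,*p1);o2,r2=ray(d2,*p2)
    s=np.linalg.lstsq(np.c_[r1,-r2],o2-o1,rcond=None)[0]
    a=o1+s[0]*r1;b=o2+s[1]*r2;return (a+b)/2,np.linalg.norm(a-b)
E
python3 - <<'E'
from h import *
import pickle
for n in('scene','side'):
    d=cam(n);pickle.dump(d,open(n+'.pkl','wb'));cv2.imwrite(f'pics/{n}0.png',cv2.resize(d['pixels'],(800,600),interpolation=cv2.INTER_CUBIC))
    print(n,ray(d,256,192))
s=get_state();print({k:np.round(v,3) for k,v in s.items()})
E
```

```text
scene (array([0.16379633, 0.79231976, 0.91694805]), array([ 0.30222082, -0.68680785, -0.66103048]))
side (array([-0.04297549, -1.11959921,  0.79454227]), array([ 0.38834871,  0.79776986, -0.46159534]))
{'clock': np.float64(0.1), 'qpos': array([ 1.075,  0.276,  1.506, -0.   ,  1.361, -0.121]), 'qd': array([-0.001, -0.001, -0.001, -0.002,  0.   ,  0.   ]), 'effort': array([-0.0000e+00, -4.1770e+01, -2.4641e+01, -0.0000e+00,  6.0000e-03,
        0.0000e+00]), 'position': array([0.21 , 0.535, 0.231]), 'ee_rot': array([-0.   ,  0.186,  0.982, -0.001]), 'contact_force': array([ 0.044,  0.343, -1.266]), 'moment': array([-0.041, -0.006, -0.02 ]), 'gripper_force': np.float64(0.0), 'width': np.float64(0.085)}
```

View pics/scene0.png

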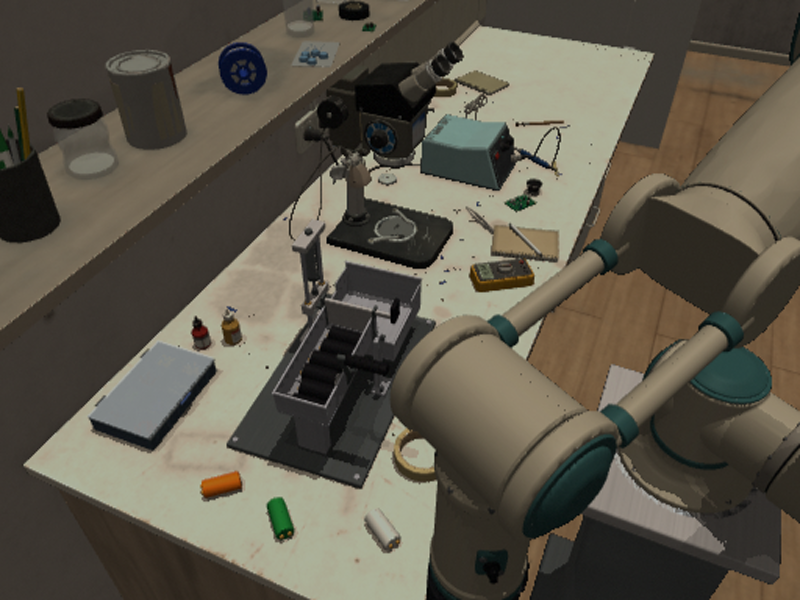

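View pics/side0.png

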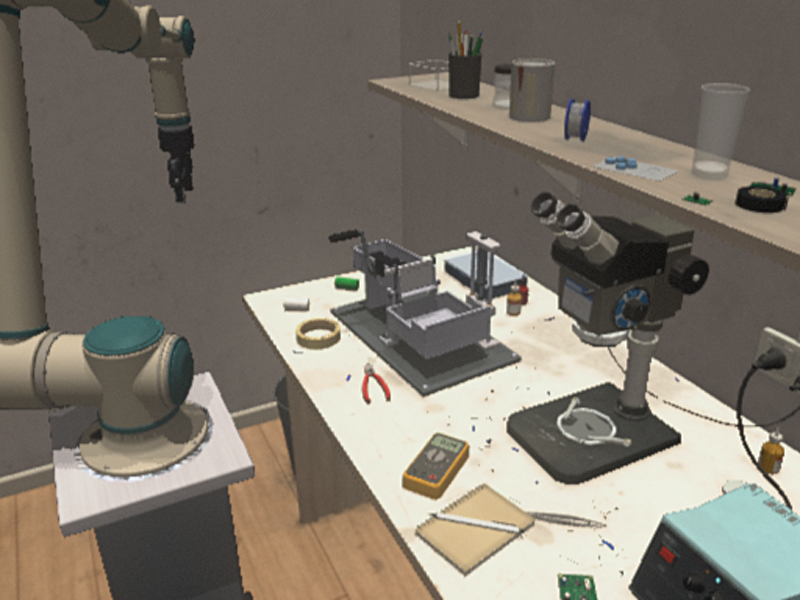

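The scene view shows the station at about (340,370): tab near (395,310), grip near (368,365). In the side view the tab is near (377,262) and the grip near (346,237). The tape, cutters and meter lie on the near side. I'll zoom in on both views.

Run:
```python
from h import *
import pickle
a=pickle.load(open('scene.pkl','rb'));b=pickle.load(open('side.pkl','rb'))
A=a['pixels'][160:310,140:290];B=b['pixels'][135:255,200:340]
f=lambda I,s:cv2.convertScaleAbs(cv2.resize(I,None,fx=s,fy=s,interpolation=cv2.INTER_CUBIC),alpha=1.6,beta=15)
A=f(A,2.6667);B=f(B,2.857)
c=np.zeros((400,800,3),np.uint8);c[:400,:400]=A[:400,:400];c[:B.shape[0],400:]=B[:400,:400]
cv2.imwrite('pics/c0.png',c)
for n,d,P in(('sc',a,[(230,443),(362,483),(435,318)]),('si',b,[(332,310),(425,390),(519,355)])):
  for p in P: print(n,p,onz(d,p[0]*.64,p[1]*.64,.012).round(4))
print('tab',tri(a,(395*.64,310*.64),b,(377*.64,262*.64)))
print('grip',tri(a,(368*.64,365*.64),b,(346*.64,237*.64)))
```

```text
sc (230, 443) [0.6879 0.2923 0.012 ]
sc (362, 483) [0.4559 0.2716 0.012 ]
sc (435, 318) [ 0.4921 -0.1271  0.012 ]
si (332, 310) [0.4552 0.2604 0.012 ]
si (425, 390) [ 0.4941 -0.1194  0.012 ]
si (519, 355) [ 0.7231 -0.0974  0.012 ]
tab (array([0.48841324, 0.07388899, 0.20105768]), np.float64(0.0002830879379101651))
grip (array([0.47419363, 0.20389631, 0.2085211 ]), np.float64(0.003867143890903017))
```

View pics/c0.png

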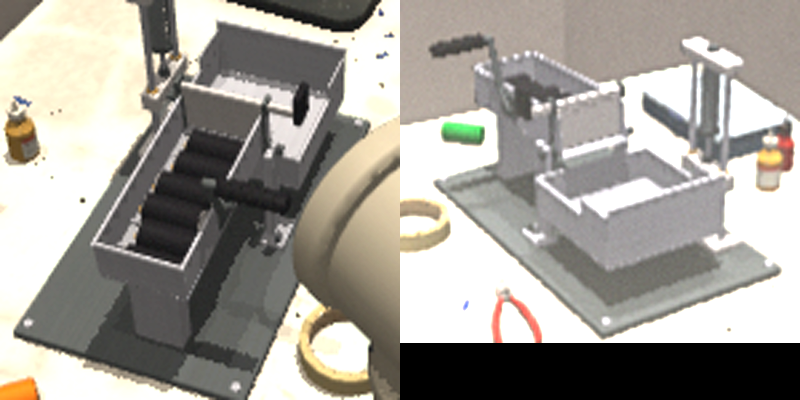

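The crop shows the tab at crop pixel (301,103) in the scene half and (522,99) in the side half. The grip bar's centre is at (257,193) and (459,45).

Run:
```python
from h import *
import pickle
a=pickle.load(open('scene.pkl','rb'));b=pickle.load(open('side.pkl','rb'))
S=lambda x,y:(140+x/2.6667,160+y/2.6667)
D=lambda x,y:(200+(x-400)/2.857,135+y/2.857)
t=np.radians(5.2);ex=np.array([np.cos(t),np.sin(t),0]);ey=np.array([-np.sin(t),np.cos(t),0])
tab,e=tri(a,S(301,103),b,D(522,99));print('tab',tab,e)
g,e=tri(a,S(257,193),b,D(459,45));print('grip',g,e)
print('grip z213',onz(a,*S(257,193),.213),onz(b,*D(459,45),.213))
print('tab z196',onz(a,*S(301,103),.196),onz(b,*D(522,99),.196))
print('hinge from tab',tab+.084*ex,'from grip',g+.088*ex-.139*ey)
print('plate mid',(np.array([.6879+.493, .2923-.123])/2))
# gray panel corners: tray top rims scene far tail, near tail (z approx .125-.193*.07+.046)
for p in((95,243),(187,268)): print(onz(a,*S(*p),.158))
```

```text
tab [0.49063188 0.06900186 0.1956732 ] 0.00024990677746787024
grip [0.47179029 0.20344763 0.21272732] 0.002990872484792769
grip z213 [0.47006155 0.20446658 0.213     ] [0.47348509 0.20428071 0.213     ]
tab z196 [0.49034866 0.06940911 0.196     ] [0.49050377 0.0684642  0.196     ]
hinge from tab [0.57428617 0.076615   0.1956732 ] from grip [0.57202604 0.07299536 0.21272732]
plate mid [0.59045 0.08465]
[0.5963149  0.26964649 0.158     ]
[0.51011794 0.26142548 0.158     ]
```

>>> send_rows --increments '[{"gripper": 1, "linear": [0, 0, 0.05], "delta_rot": [0, 0, 0.05]}, {"gripper": 1, "linear": [0.02, -0.035, 0.09], "delta_rot": [0, 0, 0.1]}, {"gripper": 1, "linear": [0.04, -0.075, 0.1], "delta_rot": [0, 0, 0.16]}, {"gripper": 1, "linear": [0.06, -0.115, 0.1], "delta_rot": [0, 0, 0.22]}, {"gripper": 1, "linear": [0.08, -0.155, 0.1], "delta_rot": [0, 0, 0.28]}, {"gripper": 1, "linear": [0.1, -0.195, 0.1], "delta_rot": [0, 0, 0.34]}, {"gripper": 1, "linear": [0.12, -0.235, 0.1], "delta_rot": [0, 0, 0.4]}, {"gripper": 1, "linear": [0.14, -0.27, 0.1], "delta_rot": [0, 0, 0.466]}]' --newtons 40

```text
clock: 0.9
position: [0.3506, 0.2631, 0.3311]
ee_rot: [-0.0, -0.047, 0.999, -0.0]
contact_force: [0.6, 0.4, 0.7]
width: 0.0002
gripper_force: 0.0
```

>>> send_rows --increments '[{"gripper": 1, "linear": [0.02, -0.04, 0], "delta_rot": [0, 0, 0]}, {"gripper": 1, "linear": [0.04, -0.08, 0], "delta_rot": [0, 0, 0]}, {"gripper": 1, "linear": [0.06, -0.12, 0], "delta_rot": [0, 0, 0]}, {"gripper": 1, "linear": [0.08, -0.16, 0], "delta_rot": [0, 0, 0]}, {"gripper": 1, "linear": [0.1, -0.199, 0], "delta_rot": [0, 0, 0]}, {"gripper": 1, "linear": [0.1, -0.199, 0], "delta_rot": [0, 0, 0]}, {"gripper": 1, "linear": [0.1, -0.199, 0], "delta_rot": [0, 0, 0]}]'

```text
clock: 1.6
position: [0.4505, 0.0654, 0.3307]
ee_rot: [-0.001, -0.044, 0.999, 0.0]
contact_force: [-1.0, 1.0, -0.1]
width: -0.0002
gripper_force: 0.0
```

>>> send_rows --increments '[{"gripper": 1, "linear": [0, 0.001, -0.045], "delta_rot": [0, 0, 0]}, {"gripper": 1, "linear": [0, 0.001, -0.09], "delta_rot": [0, 0, 0]}, {"gripper": 1, "linear": [0, 0.001, -0.12], "delta_rot": [0, 0, 0]}, {"gripper": 1, "linear": [0, 0.001, -0.14], "delta_rot": [0, 0, 0]}, {"gripper": 1, "linear": [0, 0.001, -0.14], "delta_rot": [0, 0, 0]}, {"gripper": 1, "linear": [0, 0.001, -0.14], "delta_rot": [0, 0, 0]}]'

```text
clock: 2.2
position: [0.4503, 0.0682, 0.1918]
ee_rot: [0.0, -0.047, 0.999, 0.0]
contact_force: [0.6, -0.7, 1.6]
width: -0.0002
gripper_force: 0.0
```

Run:
```python
from h import *
a=cam('scene');b=cam('side')
f=lambda I,s:cv2.convertScaleAbs(cv2.resize(I,None,fx=s,fy=s,interpolation=cv2.INTER_CUBIC),alpha=1.6,beta=15)
c=np.zeros((400,800,3),np.uint8);c[:,:400]=f(a['pixels'][160:310,140:290],2.6667)[:400,:400];B=f(b['pixels'][115:255,200:340],2.857);c[:,400:]=B[:400,:400]
cv2.imwrite('pics/c1.png',c)
```

```text
(no output)
```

View pics/c1.png

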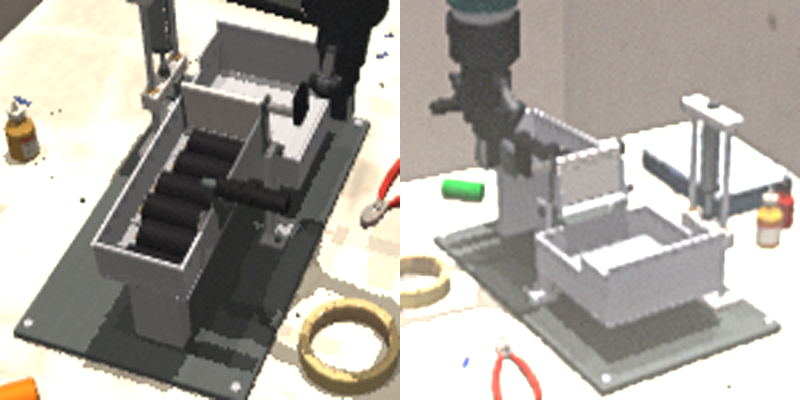

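The fingers (crop ~(325,85)) stand beside the tab (301,103) on its robot side, at the right height. I'll push along the station's +x.

>>> send_rows --increments '[{"gripper": 1, "linear": [0.01, 0.001, 0], "delta_rot": [0, 0, 0]}, {"gripper": 1, "linear": [0.02, 0.002, 0], "delta_rot": [0, 0, 0]}, {"gripper": 1, "linear": [0.03, 0.003, 0], "delta_rot": [0, 0, 0]}, {"gripper": 1, "linear": [0.04, 0.004, 0], "delta_rot": [0, 0, 0]}, {"gripper": 1, "linear": [0.05, 0.005, 0], "delta_rot": [0, 0, 0]}, {"gripper": 1, "linear": [0.06, 0.0055, 0], "delta_rot": [0, 0, 0]}]'

```text
clock: 2.9
position: [0.5113, 0.0727, 0.1912]
ee_rot: [-0.0, -0.046, 0.999, 0.0]
contact_force: [-2.2, 1.0, 1.1]
width: -0.0002
gripper_force: 0.7
```

>>> send_rows --increments '[{"gripper": 1, "linear": [0.01, 0.001, 0], "delta_rot": [0, 0, 0]}, {"gripper": 1, "linear": [0.02, 0.002, 0], "delta_rot": [0, 0, 0]}, {"gripper": 1, "linear": [0.03, 0.003, 0], "delta_rot": [0, 0, 0]}, {"gripper": 1, "linear": [0.04, 0.004, 0], "delta_rot": [0, 0, 0]}, {"gripper": 1, "linear": [0.043, 0.004, 0], "delta_rot": [0, 0, 0]}, {"gripper": 1, "linear": [0.045, 0.004, 0], "delta_rot": [0, 0, 0]}]'

```text
clock: 3.5
position: [0.5558, 0.0768, 0.1912]
ee_rot: [-0.0, -0.046, 0.999, 0.0]
contact_force: [-1.7, -0.1, 0.3]
width: 0.0
gripper_force: 0.6
```

>>> send_rows --increments '[{"gripper": 1, "linear": [0.002, 0, 0], "delta_rot": [0, 0, 0]}, {"gripper": 1, "linear": [0.004, 0, 0], "delta_rot": [0, 0, 0]}, {"gripper": 1, "linear": [0.005, 0, 0], "delta_rot": [0, 0, 0]}, {"gripper": 1, "linear": [0.005, 0, 0], "delta_rot": [0, 0, 0]}]'

```text
clock: 3.9
position: [0.5589, 0.077, 0.1912]
ee_rot: [-0.002, -0.046, 0.999, 0.0]
contact_force: [-5.9, 0.7, 2.0]
width: 0.0002
gripper_force: 2.5
```

>>> send_rows --increments '[{"gripper": 1, "linear": [-0.02, -0.002, 0], "delta_rot": [0, 0, 0]}, {"gripper": 1, "linear": [-0.035, -0.003, 0.02], "delta_rot": [0, 0, 0]}, {"gripper": 1, "linear": [-0.045, -0.003, 0.06], "delta_rot": [0, 0, 0]}, {"gripper": 1, "linear": [-0.06, 0.01, 0.1], "delta_rot": [0, 0, 0]}, {"gripper": 1, "linear": [-0.08, 0.055, 0.11], "delta_rot": [0, 0, 0]}, {"gripper": 1, "linear": [-0.1, 0.1, 0.11], "delta_rot": [0, 0, 0]}, {"gripper": 1, "linear": [-0.105, 0.14, 0.11], "delta_rot": [0, 0, 0]}, {"gripper": 1, "linear": [-0.105, 0.176, 0.11], "delta_rot": [0, 0, 0]}]'

```text
clock: 4.7
position: [0.4554, 0.2546, 0.3026]
ee_rot: [0.002, -0.046, 0.999, 0.001]
contact_force: [0.3, -0.8, 0.2]
width: 0.0001
gripper_force: 0.0
```

>>> send_rows --increments '[{"gripper": 1, "linear": [0, 0, -0.02], "delta_rot": [0, 0, 0]}, {"gripper": 1, "linear": [0, 0, -0.06], "delta_rot": [0, 0, 0]}, {"gripper": 1, "linear": [0, 0, -0.1], "delta_rot": [0, 0, 0]}, {"gripper": 1, "linear": [0, 0, -0.118], "delta_rot": [0, 0, 0]}, {"gripper": 1, "linear": [0, 0, -0.118], "delta_rot": [0, 0, 0]}, {"gripper": 1, "linear": [0, 0, -0.118], "delta_rot": [0, 0, 0]}]'

```text
clock: 5.3
position: [0.4567, 0.253, 0.1841]
ee_rot: [0.001, -0.046, 0.999, 0.0]
contact_force: [0.2, -1.4, 0.1]
width: 0.0
gripper_force: 0.0
```

```bash
cat > look.py <<'E'
import sys
from h import *
a=cam('scene');b=cam('side')
f=lambda I,s:cv2.convertScaleAbs(cv2.resize(I,None,fx=s,fy=s,interpolation=cv2.INTER_CUBIC),alpha=1.6,beta=15)
c=np.zeros((400,800,3),np.uint8);c[:,:400]=f(a['pixels'][160:310,140:290],2.6667)[:400,:400];B=f(b['pixels'][115:255,200:340],2.857);c[:,400:]=B[:400,:400]
cv2.imwrite('pics/%s.png'%sys.argv[1],c)
E
python3 look.py c2
```

```text
(no output)
```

View pics/c2.png

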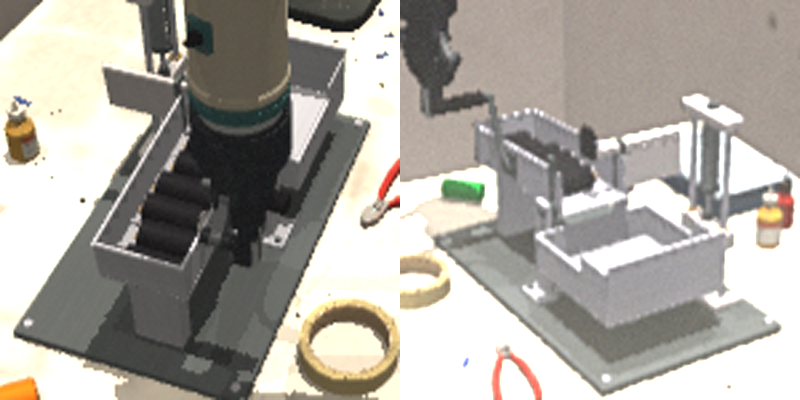

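The gate has moved fully to the far side (panel at crop (135,95), tab at (588,142)). The fingers stand on the tail side of the grip, at about (245,255). Next I'll approach the grip until I feel contact.

>>> send_rows --increments '[{"gripper": 1, "linear": [0.001, -0.01, 0], "delta_rot": [0, 0, 0]}, {"gripper": 1, "linear": [0.002, -0.018, 0], "delta_rot": [0, 0, 0]}, {"gripper": 1, "linear": [0.002, -0.022, 0], "delta_rot": [0, 0, 0]}, {"gripper": 1, "linear": [0.002, -0.024, 0], "delta_rot": [0, 0, 0]}, {"gripper": 1, "linear": [0.002, -0.024, 0], "delta_rot": [0, 0, 0]}]'

```text
clock: 5.9
position: [0.4581, 0.2307, 0.1842]
ee_rot: [0.001, -0.045, 0.999, 0.003]
contact_force: [-0.8, 7.2, 0.8]
width: -0.0003
gripper_force: 3.3
```

>>> send_rows --increments '[{"gripper": 1, "linear": [0, -0.002, 0], "delta_rot": [0, 0, 0]}, {"gripper": 1, "linear": [0, -0.004, 0.001], "delta_rot": [0, 0, 0]}, {"gripper": 1, "linear": [0.001, -0.006, 0.002], "delta_rot": [0, 0, 0]}, {"gripper": 1, "linear": [0.001, -0.006, 0.002], "delta_rot": [0, 0, 0]}]'

```text
clock: 6.3
position: [0.4584, 0.2288, 0.1874]
ee_rot: [0.001, -0.044, 0.999, 0.007]
contact_force: [-4.1, 16.4, 6.3]
width: 0.0001
gripper_force: 8.6
```

```bash
python3 look.py c3; python3 -c "
from h import *
print(get_state()['contact_force'],get_state()['position'])"
```

```text
[-4.30175402 17.03531584  6.09045882] [0.45835982 0.22888115 0.18730678]
```

View pics/c3.png

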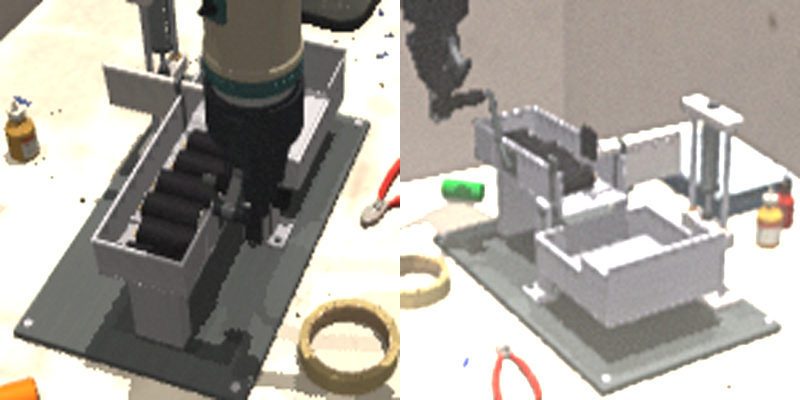

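The tray has not tipped yet. The grip rises 1.65 times as fast as it moves over, so friction on the fingers is holding it down. I'll raise the tool along with the swing.

>>> send_rows --increments '[{"gripper": 1, "linear": [0, 0, 0.006], "delta_rot": [0, 0, 0]}, {"gripper": 1, "linear": [0, 0, 0.011], "delta_rot": [0, 0, 0]}, {"gripper": 1, "linear": [0, -0.002, 0.015], "delta_rot": [0, 0, 0]}, {"gripper": 1, "linear": [0, -0.004, 0.018], "delta_rot": [0, 0, 0]}, {"gripper": 1, "linear": [0.001, -0.006, 0.021], "delta_rot": [0, 0, 0]}, {"gripper": 1, "linear": [0.001, -0.006, 0.021], "delta_rot": [0, 0, 0]}]'

```text
clock: 7.0
position: [0.459, 0.2169, 0.2067]
ee_rot: [-0.0, -0.045, 0.999, 0.001]
contact_force: [-2.0, 4.8, -1.6]
width: 0.0003
gripper_force: 2.8
```

>>> send_rows --increments '[{"gripper": 1, "linear": [0.0005, -0.006, 0.005], "delta_rot": [0, 0, 0]}, {"gripper": 1, "linear": [0.001, -0.012, 0.011], "delta_rot": [0, 0, 0]}, {"gripper": 1, "linear": [0.0015, -0.018, 0.017], "delta_rot": [0, 0, 0]}, {"gripper": 1, "linear": [0.002, -0.024, 0.022], "delta_rot": [0, 0, 0]}, {"gripper": 1, "linear": [0.0025, -0.03, 0.026], "delta_rot": [0, 0, 0]}, {"gripper": 1, "linear": [0.003, -0.036, 0.031], "delta_rot": [0, 0, 0]}, {"gripper": 1, "linear": [0.003, -0.04, 0.034], "delta_rot": [0, 0, 0]}, {"gripper": 1, "linear": [0.003, -0.04, 0.034], "delta_rot": [0, 0, 0]}]'

```text
clock: 7.8
position: [0.4627, 0.1786, 0.243]
ee_rot: [0.002, -0.045, 0.999, 0.003]
contact_force: [-2.3, 10.0, 10.0]
width: -0.0001
gripper_force: 5.3
```

```bash
python3 look.py c4
```

```text
(no output)
```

View pics/c4.png

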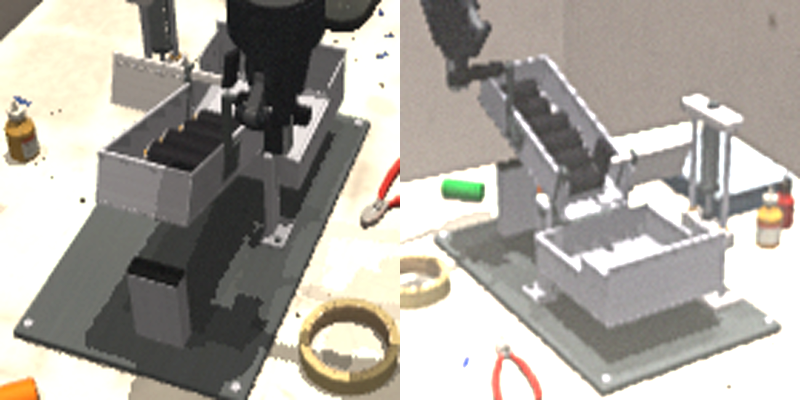

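The tray is tipped to about 0.45, with all the cans still in it (black row at crop (520–600, 85–185)). I'll add a pan-drop tracker and go on slowly.

```bash
cat > pan.py <<'E'
import sys,os
from h import *
b=cam('side');g=cv2.cvtColor(b['pixels'],6)
if not os.path.exists('ref.npy'): np.save('ref.npy',g)
r=np.load('ref.npy');T=r[192:220,272:312]
m=cv2.matchTemplate(g[186:240,268:316],T,cv2.TM_CCOEFF_NORMED)
_,v,_,(x,y)=cv2.minMaxLoc(m)
c=m[:,x];sub=0 if y in(0,len(c)-1) else .5*(c[y-1]-c[y+1])/(c[y-1]-2*c[y]+c[y+1])
P=np.array([[.6,-.09,.07],[.6,-.09,.042]]);q=proj(b,P)
k=28/(q[1,1]-q[0,1])
s=get_state();print('drop mm %.1f dx %d ncc %.2f'%((y+sub-6)*k,x-4,v),'t',s['clock'],s['position'].round(4),s['contact_force'].round(1))
E
python3 pan.py
```

```text
drop mm 0.0 dx 0 ncc 1.00 t 7.95 [0.4627 0.1791 0.2427] [-4.  11.   9.7]
```

>>> send_rows --increments '[{"gripper": 1, "linear": [0, -0.001, 0.004], "delta_rot": [0, 0, 0]}, {"gripper": 1, "linear": [0, -0.003, 0.006], "delta_rot": [0, 0, 0]}, {"gripper": 1, "linear": [0.0005, -0.005, 0.007], "delta_rot": [0, 0, 0]}, {"gripper": 1, "linear": [0.0005, -0.007, 0.008], "delta_rot": [0, 0, 0]}, {"gripper": 1, "linear": [0.001, -0.009, 0.009], "delta_rot": [0, 0, 0]}, {"gripper": 1, "linear": [0.001, -0.011, 0.01], "delta_rot": [0, 0, 0]}, {"gripper": 1, "linear": [0.001, -0.013, 0.012], "delta_rot": [0, 0, 0]}, {"gripper": 1, "linear": [0.001, -0.013, 0.012], "delta_rot": [0, 0, 0]}]'

```text
clock: 8.75
position: [0.4637, 0.1637, 0.2531]
ee_rot: [0.0, -0.045, 0.999, 0.001]
contact_force: [-0.5, 5.4, 3.2]
width: -0.0
gripper_force: 2.8
```

```bash
python3 pan.py
```

```text
drop mm 0.3 dx 0 ncc 0.98 t 8.8 [0.4637 0.1639 0.253 ] [-0.7  5.4  4.6]
```

>>> send_rows --increments '[{"gripper": 1, "linear": [0, -0.002, 0.002], "delta_rot": [0, 0, 0]}, {"gripper": 1, "linear": [0, -0.004, 0.004], "delta_rot": [0, 0, 0]}, {"gripper": 1, "linear": [0.0005, -0.006, 0.005], "delta_rot": [0, 0, 0]}, {"gripper": 1, "linear": [0.0005, -0.008, 0.006], "delta_rot": [0, 0, 0]}, {"gripper": 1, "linear": [0.001, -0.009, 0.007], "delta_rot": [0, 0, 0]}, {"gripper": 1, "linear": [0.001, -0.01, 0.007], "delta_rot": [0, 0, 0]}, {"gripper": 1, "linear": [0.001, -0.01, 0.007], "delta_rot": [0, 0, 0]}, {"gripper": 1, "linear": [0.001, -0.01, 0.007], "delta_rot": [0, 0, 0]}]'

```text
clock: 9.6
position: [0.4641, 0.1535, 0.2592]
ee_rot: [-0.0, -0.046, 0.999, -0.0]
contact_force: [-1.5, 2.2, -0.5]
width: 0.0002
gripper_force: 1.3
```

```bash
python3 pan.py; python3 look.py c5
```

```text
drop mm 0.5 dx 0 ncc 0.96 t 9.65 [0.4641 0.1536 0.2592] [-0.3  3.   0.1]
```

View pics/c5.png

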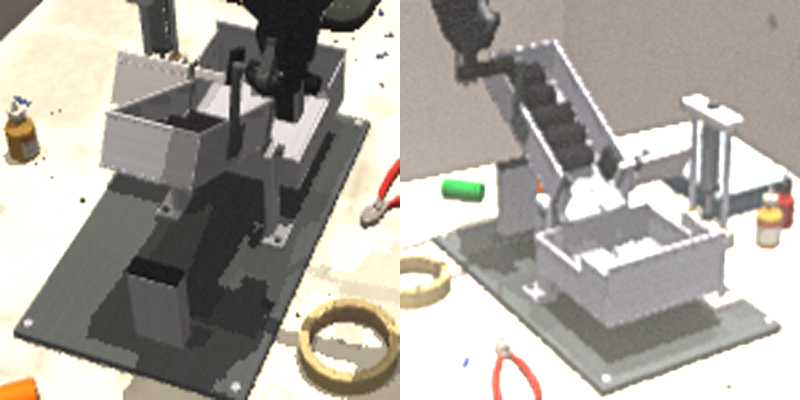

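One can has left the tray (the row now starts at crop (575,150)) and the pan is still up. I'll continue.

>>> send_rows --increments '[{"gripper": 1, "linear": [0, -0.002, 0.001], "delta_rot": [0, 0, 0]}, {"gripper": 1, "linear": [0, -0.004, 0.002], "delta_rot": [0, 0, 0]}, {"gripper": 1, "linear": [0.0005, -0.006, 0.003], "delta_rot": [0, 0, 0]}, {"gripper": 1, "linear": [0.0005, -0.008, 0.004], "delta_rot": [0, 0, 0]}, {"gripper": 1, "linear": [0.001, -0.009, 0.0045], "delta_rot": [0, 0, 0]}, {"gripper": 1, "linear": [0.001, -0.009, 0.0045], "delta_rot": [0, 0, 0]}, {"gripper": 1, "linear": [0.001, -0.009, 0.0045], "delta_rot": [0, 0, 0]}, {"gripper": 1, "linear": [0.001, -0.009, 0.0045], "delta_rot": [0, 0, 0]}]'

```text
clock: 10.55
position: [0.4654, 0.1446, 0.2638]
ee_rot: [-0.0, -0.046, 0.999, 0.0]
contact_force: [-1.8, 2.1, -1.2]
width: 0.0
gripper_force: 1.1
```

```bash
python3 pan.py
```

```text
drop mm 0.5 dx 0 ncc 0.94 t 10.6 [0.4654 0.1446 0.2638] [-2.   1.6 -1. ]
```

>>> send_rows --increments '[{"gripper": 1, "linear": [0, -0.002, 0.001], "delta_rot": [0, 0, 0]}, {"gripper": 1, "linear": [0, -0.004, 0.002], "delta_rot": [0, 0, 0]}, {"gripper": 1, "linear": [0.0005, -0.006, 0.0025], "delta_rot": [0, 0, 0]}, {"gripper": 1, "linear": [0.0005, -0.008, 0.003], "delta_rot": [0, 0, 0]}, {"gripper": 1, "linear": [0.001, -0.01, 0.0035], "delta_rot": [0, 0, 0]}, {"gripper": 1, "linear": [0.001, -0.012, 0.004], "delta_rot": [0, 0, 0]}, {"gripper": 1, "linear": [0.001, -0.014, 0.005], "delta_rot": [0, 0, 0]}, {"gripper": 1, "linear": [0.001, -0.014, 0.005], "delta_rot": [0, 0, 0]}]'

```text
clock: 11.4
position: [0.4671, 0.1303, 0.2692]
ee_rot: [0.001, -0.045, 0.999, -0.0]
contact_force: [-0.9, 3.0, 1.6]
width: 0.0
gripper_force: 1.5
```

>>> send_rows --increments '[{"gripper": 1, "linear": [0, 0, 0], "delta_rot": [0, 0, 0]}, {"gripper": 1, "linear": [0, 0, 0], "delta_rot": [0, 0, 0]}, {"gripper": 1, "linear": [0, 0, 0], "delta_rot": [0, 0, 0]}, {"gripper": 1, "linear": [0, 0, 0], "delta_rot": [0, 0, 0]}, {"gripper": 1, "linear": [0, 0, 0], "delta_rot": [0, 0, 0]}]'

```text
clock: 11.9
position: [0.4669, 0.1307, 0.2689]
ee_rot: [0.0, -0.046, 0.999, 0.0]
contact_force: [1.4, 3.4, 2.7]
width: 0.0001
gripper_force: 1.5
```

```bash
python3 pan.py
```

```text
drop mm 21.5 dx 1 ncc 0.64 t 11.95 [0.4669 0.1307 0.2689] [1.1 3.3 2.8]
```

Three cans are in and the pan is most of the way down. Now the fourth, in small steps.

>>> send_rows --increments '[{"gripper": 1, "linear": [0, -0.002, 0.0005], "delta_rot": [0, 0, 0]}, {"gripper": 1, "linear": [0, -0.004, 0.001], "delta_rot": [0, 0, 0]}, {"gripper": 1, "linear": [0.0005, -0.006, 0.0015], "delta_rot": [0, 0, 0]}, {"gripper": 1, "linear": [0.0005, -0.008, 0.002], "delta_rot": [0, 0, 0]}, {"gripper": 1, "linear": [0.001, -0.01, 0.0025], "delta_rot": [0, 0, 0]}, {"gripper": 1, "linear": [0.001, -0.012, 0.003], "delta_rot": [0, 0, 0]}, {"gripper": 1, "linear": [0.001, -0.014, 0.003], "delta_rot": [0, 0, 0]}, {"gripper": 1, "linear": [0.001, -0.014, 0.003], "delta_rot": [0, 0, 0]}]'

```text
clock: 12.75
position: [0.4673, 0.1162, 0.2717]
ee_rot: [-0.0, -0.045, 0.999, -0.0]
contact_force: [0.4, 2.5, 1.3]
width: 0.0002
gripper_force: 1.1
```

>>> send_rows --increments '[{"gripper": 1, "linear": [0, 0, 0], "delta_rot": [0, 0, 0]}, {"gripper": 1, "linear": [0, 0, 0], "delta_rot": [0, 0, 0]}, {"gripper": 1, "linear": [0, 0, 0], "delta_rot": [0, 0, 0]}, {"gripper": 1, "linear": [0, 0, 0], "delta_rot": [0, 0, 0]}, {"gripper": 1, "linear": [0, 0, 0], "delta_rot": [0, 0, 0]}]'

```text
clock: 13.25
position: [0.4673, 0.1166, 0.2717]
ee_rot: [-0.0, -0.046, 0.999, -0.0]
contact_force: [-0.8, 2.3, 0.6]
width: 0.0
gripper_force: 1.0
```

```bash
python3 pan.py
```

```text
drop mm 18.0 dx 0 ncc 0.61 t 13.3 [0.4673 0.1166 0.2716] [-0.6  2.2  0.8]
```

>>> send_rows --increments '[{"gripper": 1, "linear": [0, -0.002, 0.0005], "delta_rot": [0, 0, 0]}, {"gripper": 1, "linear": [0, -0.004, 0.001], "delta_rot": [0, 0, 0]}, {"gripper": 1, "linear": [0.0005, -0.005, 0.001], "delta_rot": [0, 0, 0]}, {"gripper": 1, "linear": [0.0005, -0.005, 0.001], "delta_rot": [0, 0, 0]}, {"gripper": 1, "linear": [0.0005, -0.005, 0.001], "delta_rot": [0, 0, 0]}, {"gripper": 1, "linear": [0.0005, -0.005, 0.001], "delta_rot": [0, 0, 0]}, {"gripper": 1, "linear": [0.0005, -0.005, 0.001], "delta_rot": [0, 0, 0]}, {"gripper": 1, "linear": [0.0005, -0.005, 0.001], "delta_rot": [0, 0, 0]}]'

```text
clock: 14.1
position: [0.4678, 0.1116, 0.2728]
ee_rot: [-0.0, -0.046, 0.999, -0.0]
contact_force: [-2.4, 1.0, 0.8]
width: -0.0001
gripper_force: 0.8
```

```bash
python3 pan.py; python3 look.py c6
```

```text
drop mm 29.4 dx 1 ncc 0.37 t 14.15 [0.4678 0.1116 0.2728] [-1.5  0.9  0.2]
```

View pics/c6.png

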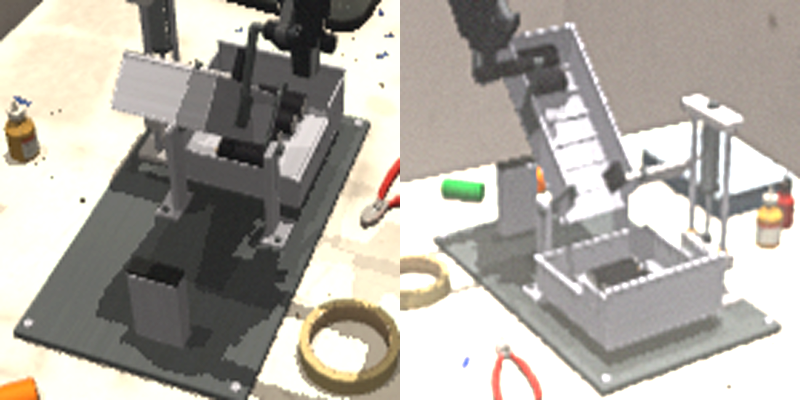

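The pan is down on its stop, with the drop measured at about 29 mm. Cans are in the pan at crop (615,270), and the tail can is still in the tray at (547,78). I'll lower the tray back along the arc.

>>> send_rows --increments '[{"gripper": 1, "linear": [-0.0005, 0.008, -0.0015], "delta_rot": [0, 0, 0]}, {"gripper": 1, "linear": [-0.0015, 0.016, -0.0035], "delta_rot": [0, 0, 0]}, {"gripper": 1, "linear": [-0.002, 0.024, -0.0055], "delta_rot": [0, 0, 0]}, {"gripper": 1, "linear": [-0.003, 0.032, -0.008], "delta_rot": [0, 0, 0]}, {"gripper": 1, "linear": [-0.0035, 0.04, -0.011], "delta_rot": [0, 0, 0]}, {"gripper": 1, "linear": [-0.0045, 0.048, -0.0145], "delta_rot": [0, 0, 0]}, {"gripper": 1, "linear": [-0.005, 0.056, -0.019], "delta_rot": [0, 0, 0]}, {"gripper": 1, "linear": [-0.006, 0.064, -0.0235], "delta_rot": [0, 0, 0]}]'

```text
clock: 15.05
position: [0.4619, 0.1764, 0.2488]
ee_rot: [-0.0, -0.046, 0.999, 0.0]
contact_force: [-0.1, 1.7, -0.8]
width: 0.0001
gripper_force: 0.9
```

>>> send_rows --increments '[{"gripper": 1, "linear": [-0.0005, 0.006, -0.0045], "delta_rot": [0, 0, 0]}, {"gripper": 1, "linear": [-0.001, 0.012, -0.009], "delta_rot": [0, 0, 0]}, {"gripper": 1, "linear": [-0.0015, 0.018, -0.0145], "delta_rot": [0, 0, 0]}, {"gripper": 1, "linear": [-0.002, 0.024, -0.02], "delta_rot": [0, 0, 0]}, {"gripper": 1, "linear": [-0.0025, 0.03, -0.0255], "delta_rot": [0, 0, 0]}, {"gripper": 1, "linear": [-0.003, 0.036, -0.032], "delta_rot": [0, 0, 0]}, {"gripper": 1, "linear": [-0.0035, 0.042, -0.039], "delta_rot": [0, 0, 0]}, {"gripper": 1, "linear": [-0.004, 0.047, -0.047], "delta_rot": [0, 0, 0]}]'

```text
clock: 15.85
position: [0.458, 0.2236, 0.2018]
ee_rot: [0.0, -0.046, 0.999, 0.001]
contact_force: [-1.0, 3.8, -0.4]
width: 0.0001
gripper_force: 2.0
```

>>> send_rows --increments '[{"gripper": 1, "linear": [0, 0.004, -0.008], "delta_rot": [0, 0, 0]}, {"gripper": 1, "linear": [-0.001, 0.01, -0.012], "delta_rot": [0, 0, 0]}, {"gripper": 1, "linear": [-0.002, 0.025, -0.012], "delta_rot": [0, 0, 0]}, {"gripper": 1, "linear": [-0.004, 0.05, -0.012], "delta_rot": [0, 0, 0]}, {"gripper": 1, "linear": [-0.004, 0.07, -0.012], "delta_rot": [0, 0, 0]}, {"gripper": 1, "linear": [-0.004, 0.07, 0.03], "delta_rot": [0, 0, 0]}, {"gripper": 1, "linear": [-0.004, 0.07, 0.07], "delta_rot": [0, 0, 0]}, {"gripper": 1, "linear": [-0.004, 0.07, 0.07], "delta_rot": [0, 0, 0]}]'

```text
clock: 16.65
position: [0.4572, 0.2945, 0.2785]
ee_rot: [0.006, -0.046, 0.999, 0.002]
contact_force: [0.6, -0.2, 0.4]
width: -0.0002
gripper_force: 0.0
```

>>> send_rows --increments '[{"gripper": 1, "linear": [-0.03, 0.03, 0.02], "delta_rot": [0, 0, 0]}, {"gripper": 1, "linear": [-0.06, 0.06, 0.03], "delta_rot": [0, 0, 0]}, {"gripper": 1, "linear": [-0.09, 0.09, 0.03], "delta_rot": [0, 0, 0]}, {"gripper": 1, "linear": [-0.12, 0.12, 0.03], "delta_rot": [0, 0, 0]}, {"gripper": 1, "linear": [-0.14, 0.14, 0.03], "delta_rot": [0, 0, 0]}, {"gripper": 1, "linear": [-0.14, 0.14, 0.03], "delta_rot": [0, 0, 0]}, {"gripper": 1, "linear": [-0.14, 0.14, 0.03], "delta_rot": [0, 0, 0]}, {"gripper": 1, "linear": [-0.14, 0.14, 0.03], "delta_rot": [0, 0, 0]}]'

```text
clock: 17.45
position: [0.3147, 0.4321, 0.3022]
ee_rot: [0.0, -0.045, 0.999, -0.0]
contact_force: [-0.7, 0.6, -0.6]
width: 0.0001
gripper_force: 0.0
```

```bash
python3 pan.py; python3 look.py c7
```

```text
drop mm 29.3 dx 1 ncc 0.39 t 17.5 [0.3149 0.4319 0.3022] [0.9 0.3 0.2]
```

View pics/c7.png

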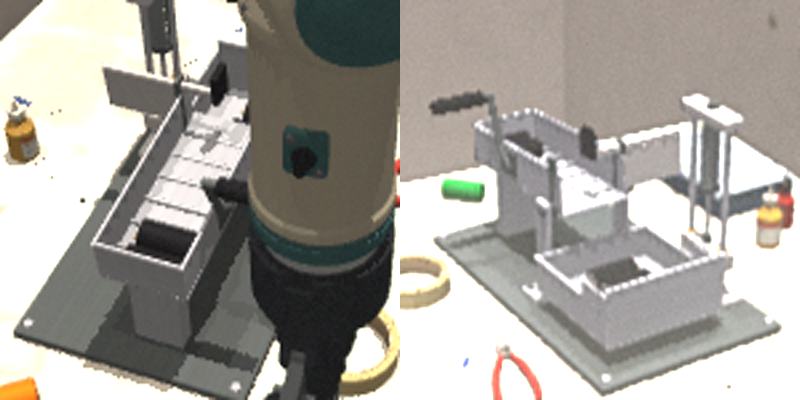

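The tray is back on its rest with the tail can in it at crop (165,240). The gate is open (panel at (140,95)), the pan is on its stop, and the arm is clear.

```bash
python3 -c "
from rig import sign_off
print(sign_off())"
```

```text
the job is handed in; nothing more can be done
None
```

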